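# Switch off the vibrating base and free the leaf mould

## Robot

A 7-joint arm with a two-finger parallel gripper is mounted at the origin on the work surface. World frame = base frame: x ahead of the robot, y to its left, z up, the work surface at z = 0. Lengths are in m, angles in rad, forces in N, time in s.
With the tool pointing down it reaches from about 0.4 to 0.9 m from the base axis. Payload 5.5 kg.
Tool frame: the origin (TCP) lies on the centre line of the jaws, within the pads' length; the fingertips stand 25 mm ahead of it and the grasp point (between the pads) lies 6 mm ahead of it (ctrl.tips_ahead is the distance from the TCP to the fingertips, in m); z points along the fingers, y is the line along which they close (so a half turn about z gives the same grasp; the last joint's range is limited). The gripper opens to 85 mm and grips with 20 to 120 N. Pads are 22 mm wide; open, the fingers measure 114 mm over their backs; the gripper's body (76 mm by 85 mm) begins 54 mm behind the grasp point. The pads swing forward as they close: fully open they stand 13 mm farther back than shut.
Start: joints at [-1.03, 0.501, -0.427, 1.55, 0.221, 1.138, -0.21], TCP at [0.178, 0.625, 0.256] pointing down, gripper open.
Joint ranges: [-2.88, 2.88], [-0.31, 2.03], [-1.54, 1.56], [0.2, 2.42], [-1.41, 4.55], [0.19, 2.02], [-2.57, 2.57]. Speed limits (rad/s): [2.57, 2.57, 3.14, 3.14, 3.14, 3.14, 3.14].

## Interface

Orientations are given as a unit quaternion [x, y, z, w].
In Python, from station import ctrl gives the robot as it stands. Calls block until the motion is done:
- ctrl.move_to(position, orientation): joint-space move of the TCP to a pose.
- ctrl.move_straight(position, rotation=None, max_speed=0.15, until_force=None): straight line of the TCP; rotation=None keeps the orientation; max_speed is the mean speed in m/s. With until_force (N) it stops when the force on the tool has changed by that much, and returns True; else False.
- ctrl.set_joints(angles): joint-space move.
- ctrl.gripper_open() and ctrl.gripper_close(grasp_force=None): open the fingers fully, or close them until they stop; grasp_force is the grip in N (None keeps the last).
- ctrl.hold(seconds).
- ctrl.inverse_kinematics(position, orientation): joint angles nearest the present ones, or None.
- ctrl.camera(name): name is "side" or "top" or "wrist"; returns a dict with "image" (420x560x3 uint8, red, green, blue), "z_map" (420x560 float32, m along the optical axis (not along the pixel's ray), 0 where there is no reading), "fx", "fy", "cx", "cy" (pixels), "R" (3x3) and "t" (3): a world point X has camera coordinates R X + t. Camera axes: x right, y down, z forward; pixel columns grow to the right and rows downward; lengths in m; the calibration is good to about 2 mm. A picture is of the moment at which its call begins.
A pose or a line that the arm cannot do raises ctrl.IKError and nothing moves.
- ctrl.sign_off(): hands the job in; it is judged then, once.
Readings, each from a call of its own:
- ctrl.get_time(): time.
- ctrl.get_joint_positions(): joint angles.
- ctrl.get_joint_velocities(): joint speeds.
- ctrl.get_effort(): joint torques, N m.
- ctrl.get_tcp_pos(): TCP position.
- ctrl.get_tcp_rot(): TCP orientation.
- ctrl.get_contact_force(): force on the tool from outside, world axes, zero at the start.
- ctrl.get_torque(): the same for the moment, N m.
- ctrl.get_width(): finger opening in m.
- ctrl.get_finger_force(): force on a finger pad.
Only numpy, scipy, OpenCV 4.12 (cv2) and the standard library are available. Lean on these libraries where they do the work, as an engineer would, in place of code of your own. Each camera call takes 0.05 s, during which the arm holds its last target. There are 200 camera calls.

## Task

Switch off the vibrating base by sliding the flush switch in its slot fully to the end marked with the round dot. Then swing the toggle clamp's upright handle back past centre so that its arm stays up, lift out the freed plaster mould and set it down, without dropping it, flat and leaf side up in the middle of the plywood drying board. Leave the switch off and the clamp open, and do not disturb the tub, the mug or the rolling pin.

Things in the scene. Friction and masses are not known exactly. Their poses are not given: they have to be found in the camera images.
- base: White plastic vibrating base, a fixed block 220 (x) x 190 (y) x 50 mm high, left or right of the robot's x axis (drying board on the other side). Origin: centre of its underside. Its x points away from the robot (within 23 degrees), y left, z up. Slot at y = +55 mm; nest centre at x -25, y -40, with 6 mm high strips 2 mm off the mould; clamp bracket at x 47 to 73, y -59 to -21, up to 112 mm.
- slot_mid (a point): Centre of the switch slot's mouth, at base x -10, y +55, level with the base's top (50 mm above the table). The slot is a dark recess 136 mm long (base's x), 34 mm wide, 14 mm deep (floor 36 mm above the table). Axes as the base. A round black dot (14 mm) on the top is just past its far (+x) end, the off end; a short black bar is at its near (-x) end.
- switch (a joint): Travel of the slide switch along the base's +x, in metres: 0 = on (switch centre at base x -28 mm), 0.036 = its stop, fully off (dot end). Starts between 0 and 0.010. Stays where it is left; needs about 3 N to slide. At the off stop 41 mm of slot remain empty beyond it.
- switch_top (a point): Centre of the switch's top face; moves with it. A grey ribbed block 18 mm along the slot, 30 mm across and 13.5 mm high, its top flush with the base, so it can only be pushed on its end face by a fingertip let down into the empty slot. At the start 41 to 51 mm of slot are empty on its near side. Axes as the base.
- clamp (a joint): Angle of the toggle clamp, rad: 0 = clamped (arm level on the mould, handle upright), 1.75 = stop, fully open (arm up, leaning slightly back; handle just below level, pointing to the base's +x). Turns about the base's y axis. Let go below about 0.5 it falls shut, beyond about 1.1 it falls open and stays. About 1.5 N at the handle's top moves it.
- clamp_pivot (a point): Point on the clamp's hinge axis, mid-clamp, at base x +60, y -40, 104 mm above the table; axes as the base. The clamp is a rigid L: from here a steel arm 66 mm long, 18 mm wide and 14 mm thick runs to the base's -x over the mould (rubber foot at its end), and a handle goes up.
- handle_top (a point): Middle of the top end of the clamp's handle, 90 mm from the hinge axis; moves with the clamp. The black grip is 24 mm wide (base's y), 14 mm thick, from 25 to 90 mm from the axis. At joint 0 the handle is upright, its top 194 mm above the table; push it on the side that faces -x, above the arm.
- mould_mid (a point): Centre (half-way up) of the white plaster mould, a loose block 100 (x) x 56 (y) x 40 mm high with a leaf's veins on its top, about 0.25 to 0.5 kg. In the nest its centre is 70 mm above the table and its axes are those of the base. To be gripped across its 56 mm sides.
- board_top (a point): Centre of the top of the plywood drying board, 180 x 180 mm, 18 mm thick (top 18 mm above the table), fixed. Axes along its edges, z up.
- tub: Lidded plastic tub of clay, 128 x 98 x 65 mm high, a bystander at the far left; origin at the centre of its underside.
- mug: White mug, 80 mm wide, 90 mm high, a bystander at the far right; origin at the centre of its underside.
- rolling_pin: Rolling pin, 54 mm thick, 380 mm long along its y, lying beyond the work, a bystander; origin under its middle at table height.

How it is judged:
On the way, in this order (a step that is already met when the one before it is completed fails the run):
1. the switch is slid to its off end, the clamp still shut (value of joint switch above 0.031 m and value of joint clamp below 0.4 rad), for 0.1 s.
2. the clamp is open past centre (value of joint clamp above 1.4 rad), for 0.3 s.
3. the mould is lifted clear of its nest (z of mould_mid in the frame of base above 0.09 m and contact force between the fingers and mould above 0.5 N), for 0.1 s.
At the end, for the whole second after the job is handed in: The switch is within 5 mm of its off stop, the clamp stands open (over 1.4 rad), and the mould lies at rest flat (within 0.1 rad) and leaf side up on the drying board, its centre within 40 mm of the board's centre (value of joint switch above 0.031 m and value of joint clamp above 1.4 rad and horizontal distance between mould_mid and board_top below 0.04 m and angle between mould_mid's own z axis and vertical below 0.1 rad and z of mould_mid in the frame of board_top below 0.025 m and linear speed of mould below 0.02 m/s and angular speed of mould below 0.1 rad/s); the robot touches nothing.
It fails at once if the clamp is opened (beyond 0.6 rad) while the base is still switched on (value of joint clamp above 0.6 rad and value of joint switch below 0.026 m).
It fails at once if the mould is forced from its nest (over 20 mm) with the clamp not open (distance of mould_mid from where it was at the start of the episode above 0.02 m and value of joint clamp below 1 rad).
It fails at once if the mould is dropped (it moves faster than 0.7 m/s, a fall of about 25 mm, with no finger on it) (linear speed of mould above 0.7 m/s and contact force between the fingers and mould below 0.2 N).
It fails at once if the tub, the mug or the rolling pin is moved by more than 30 mm (distance of any of tub, mug, rolling_pin from where it was at the start of the episode above 0.03 m).
It also fails if it takes over 64 s, if anything falls off the work surface, if the arm or the gripper's body presses on something with over 40 N, if the wrist force passes 120 N, or if a joint passes its speed limit or range.

## Working session

There is one attempt and no reset: what is moved stays moved. The work goes in short steps, each a Python script; the robot and the scene stay as the last script left them, time stands still between calls to the robot, and variables do not carry over. Pictures are saved under pics/ and viewed, at most 10 in all, crops included, and the job is handed in when it is done.

```bash
mkdir -p pics; ls
cat > h.py <<'E'
import numpy as np, cv2
from station import ctrl
def pts(c):
    z=c["z_map"]; v,u=np.mgrid[:z.shape[0],:z.shape[1]]
    P=np.dstack([(u-c["cx"])/c["fx"]*z,(v-c["cy"])/c["fy"]*z,z])
    return (P-c["t"])@c["R"]   # R^T (P-t)
def ray(c,u,v,h):
    d=np.array([(u-c["cx"])/c["fx"],(v-c["cy"])/c["fy"],1])@c["R"]; o=-np.asarray(c["t"])@c["R"]
    return o+d*(h-o[2])/d[2]
def save(c,n): cv2.imwrite("pics/"+n,np.ascontiguousarray(c["image"][:,:,::-1]))
E
python3 - <<'E'
from h import *
for n in("top","side"):
    c=ctrl.camera(n); save(c,n+"0.png"); np.savez(n+"0.npz",**c); print(n,-np.asarray(c["t"])@c["R"],c["fx"])
print(ctrl.get_tcp_rot(),ctrl.get_time(),ctrl.tips_ahead)
E
```

```text
pics
top [ 0.35996832 -0.00789041  1.73857191] 476.64505295445207
side [-0.07792206 -0.74627776  0.87439639] 419.6936790899295
[ 1.38452496e-01  9.90368704e-01 -8.42775275e-04 -1.62530475e-04] 0.1 0.025
```

View pics/top0.png

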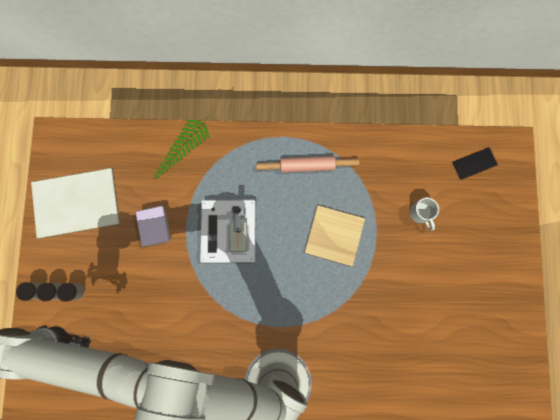

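View pics/side0.png

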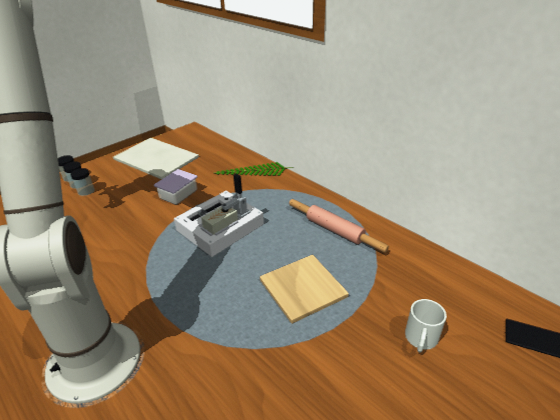

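The top view shows the base at about (228,231), with the dark slot at column 212 on its left and the clamp at (238,215). The board is at (335,236), the tub at (152,226), the pin at (307,163) and the mug at (427,210). Next I measure the base and board from height masks.

Run:
```python
from h import *
c=dict(np.load("top0.npz")); P=pts(c); z=P[...,2]; im=c["image"]
def rect(m,n):
    k=np.uint8(m); N,l,s,ce=cv2.connectedComponentsWithStats(k); i=1+np.argmax(s[1:,4]); q=P[l==i]
    print(n,cv2.minAreaRect(np.float32(q[:,:2]*1000)),np.median(q[:,2]),s[i])
reg=np.zeros_like(z,bool); reg[190:275,190:262]=1
rect(reg&(z>.03)&(z<.3),"base")
reg[:]=0; reg[195:275,295:375]=1
hsv=cv2.cvtColor(im,cv2.COLOR_RGB2HSV)
rect(reg&(hsv[...,1]>70)&(hsv[...,0]<30),"board")
# hi clamp
r=np.zeros_like(z,bool); r[180:275,195:262]=1
for lo,hi in((.08,.1),(.1,.13),(.14,.25)):
    q=P[r&(z>lo)&(z<hi)]; print(lo,len(q),q.mean(0) if len(q) else 0)
# corners from white-top contour
m=r&(z>.043)&(z<.057); q=P[m]; print("top",cv2.minAreaRect(np.float32(q[:,:2]*1000)),len(q))
cv2.imwrite("pics/topcrop.png",cv2.resize(im[185:275,190:265,::-1],None,fx=6,fy=6,interpolation=cv2.INTER_CUBIC))
```

```text
base ((524.4036865234375, 190.60621643066406), (218.67832946777344, 191.6547393798828), 1.262682318687439) 0.04980403223363183 [ 200  201   55   62 3298]
board ((466.95599365234375, -169.89547729492188), (203.93051147460938, 330.4243469238281), 65.12259674072266) 0.01661909518635969 [ 305  205   60   61 2471]
0.08 433 [0.49849468 0.14848421 0.0892741 ]
0.1 122 [0.56049612 0.14986913 0.11015602]
0.14 45 [0.58355632 0.14961006 0.17947433]
top ((524.51318359375, 190.29176330566406), (218.7093505859375, 191.1217498779297), 1.4288357496261597) 2113
```

View pics/topcrop.png

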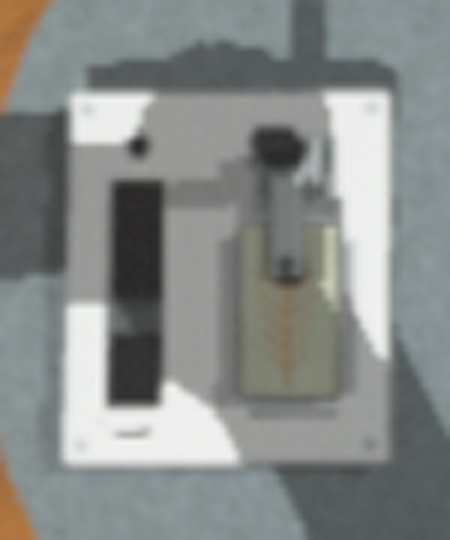

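The crop shows the slot from (135,180) to (135,405), the switch at about row 318, the dot at (138,147), and the clamp grip at (278,145). I now refine yaw, slot, switch and board.

Run:
```python
from h import *
c=dict(np.load("top0.npz")); P=pts(c); z=P[...,2]; im=c["image"]
print("camR",c["R"].round(3).tolist())
px=lambda x,y:(190+(x+.5)/6-.5,185+(y+.5)/6-.5)
for n,(x,y),h in (("slot far",(137,181),.05),("slot near",(134,405),.05),("switch",(133,318),.05),("dot",(138,147),.05),("bar",(131,431),.05),
  ("c1",(68,92),.05),("c2",(390,90),.05),("c3",(390,465),.05),("c4",(62,466),.05)):
    print(n,ray(c,*px(x,y),h).round(4))
r=np.zeros_like(z,bool); r[200:275,295:375]=1
m=np.uint8(r&(z>.009)&(z<.03)); m=cv2.morphologyEx(m,cv2.MORPH_OPEN,np.ones((5,5)))
q=P[m>0]; R=cv2.minAreaRect(np.float32(q[:,:2]*1000)); print("board",R,np.median(q[:,2]))
q=P[190:275,190:262].reshape(-1,3); q=q[(q[:,2]>.045)&(q[:,2]<.055)]
R=cv2.minAreaRect(np.float32(q[:,:2]*1000)); print(cv2.boxPoints(R))
q=P[190:275,190:262].reshape(-1,3); q=q[(q[:,2]>.084)&(q[:,2]<.095)]; print("mould",cv2.minAreaRect(np.float32(q[:,:2]*1000)),len(q))
```

```text
camR [[0.018, -1.0, 0.002], [-0.987, -0.019, -0.161], [0.161, 0.001, -0.987]]
slot far [0.5816 0.2448 0.05  ]
slot near [0.4488 0.2409 0.05  ]
switch [0.5    0.2437 0.05  ]
dot [0.602 0.245 0.05 ]
bar [0.4336 0.242  0.05  ]
c1 [0.6345 0.2883 0.05  ]
c2 [0.6393 0.0957 0.05  ]
c3 [0.4166 0.0895 0.05  ]
c4 [0.4125 0.2816 0.05  ]
board ((519.3049926757812, -193.99205017089844), (179.0767364501953, 180.21324157714844), 75.78546142578125) 0.016960109641222895
[[413.14276 283.10156]
 [416.92206  92.66582]
 [635.107    96.99576]
 [631.3277  287.43152]]
mould ((525.0247192382812, 151.29698181152344), (146.41534423828125, 55.81623077392578), 1.815628170967102) 362
```

```bash
cat >> h.py <<'E'
B=np.array([.5245,.1903]); PSI=np.radians(1.4)
def W(x,y,z): # base mm -> world m
    c,s=np.cos(PSI),np.sin(PSI); return np.array([B[0]+(c*x-s*y)/1e3,B[1]+(s*x+c*y)/1e3,z/1e3])
def toB(p):
    c,s=np.cos(PSI),np.sin(PSI); d=(np.asarray(p)[...,:2]-B)*1e3; return np.stack([c*d[...,0]+s*d[...,1],-s*d[...,0]+c*d[...,1]],-1)
def Q(deg): # tool down, tool y at base-yaw+deg
    f=(np.radians(deg)+PSI+np.pi/2)/2; return [np.cos(f),np.sin(f),0,0]
E
python3 - <<'E'
from h import *
p=W(-57,55,170)
for d in(0,180,-180): 
    j=ctrl.inverse_kinematics(p,Q(d)); print(d,None if j is None else np.round(j,2))
ctrl.gripper_close(20); print(ctrl.get_width(),ctrl.tips_ahead)
c=[(abs(ctrl.inverse_kinematics(p,Q(d))[6]),d) for d in(0,180) if ctrl.inverse_kinematics(p,Q(d)) is not None]
d=min(c)[1]; print(d)
ctrl.move_to(p,Q(d)); print(ctrl.get_tcp_pos(),ctrl.get_time(),ctrl.get_contact_force())
c=ctrl.camera("wrist"); save(c,"w1.png"); np.savez("w1.npz",**c)
c=ctrl.camera("top"); save(c,"top1.png")
E
```

```text
0 [-0.48  0.36 -0.07  1.95  0.03  0.84 -0.54]
180 [ 0.    0.43 -0.66  1.93  0.34  0.89  2.34]
-180 [ 0.    0.43 -0.66  1.93  0.34  0.89  2.34]
9.511054700708474e-05 0.025
0
[0.46576525 0.24588133 0.17026945] 2.6333 [-0.06616559 -0.32127082  0.3458575 ]
```

View pics/w1.png

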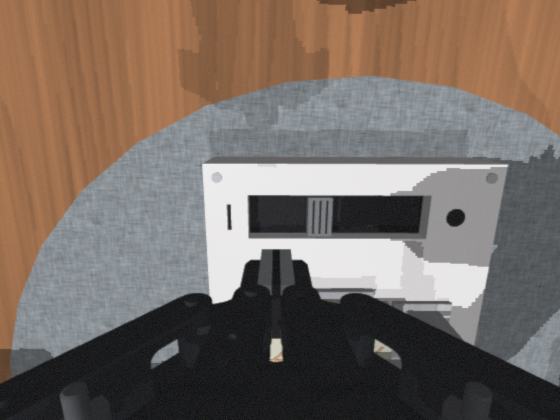

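The wrist view shows the slot from column 249 to 428 and rows 196–238. The switch spans columns 307–333 and the dot is at (456,217). I cast these points onto the base's top plane.

Run:
```python
from h import *
c=dict(np.load("w1.npz"))
for n,u,v in(("slotNL",249,196),("slotNR",249,238),("slotFL",421,196),("slotFR",430,238),("sw near",307,217),("sw far",333,217),("dot",456,217),("bar",229,217),("baseNL",204,164),("baseFL",506,165)):
    p=ray(c,u,v,.05); print(n,p.round(4),toB(p).round(1))
```

```text
slotNL [0.4464 0.2578 0.05  ] [-76.5  69.4]
slotNR [0.4466 0.2249 0.05  ] [-77.   36.5]
slotFL [0.5735 0.2616 0.05  ] [50.7 70. ]
slotFR [0.5852 0.2289 0.05  ] [61.6 37.2]
sw near [0.4901 0.2429 0.05  ] [-33.1  53.5]
sw far [0.5097 0.2435 0.05  ] [-13.5  53.6]
dot [0.6022 0.2462 0.05  ] [79. 54.]
bar [0.4315 0.2412 0.05  ] [-91.8  53.2]
baseNL [0.4138 0.2805 0.05  ] [-108.5   92.9]
baseFL [0.6315 0.2862 0.05  ] [109.3  93.2]
```

```bash
sed -i 's/B=np.array.*; PSI=np.radians(1.4)/B=np.array([.5250,.1890]); PSI=np.radians(1.5)/' h.py
python3 - <<'E'
from h import *
ctrl.move_straight(W(-55.5,55,95),Q(0))
print(ctrl.move_straight(W(-55.5,55,65),max_speed=.05,until_force=6),toB(ctrl.get_tcp_pos()),ctrl.get_tcp_pos()[2])
if ctrl.get_tcp_pos()[2]<.07:
    print(ctrl.move_straight(W(0,55,65),max_speed=.03,until_force=14),toB(ctrl.get_tcp_pos()),ctrl.get_contact_force(),ctrl.get_time())
c=ctrl.camera("wrist"); save(c,"w2.png"); np.savez("w2.npz",**c)
E
```

```text
False [-55.47593125  55.01349349] 0.06490180638499148
True [-14.80637809  55.02431525] [-1.2676417   0.07608075  2.44683709] 5.45
```

View pics/w2.png

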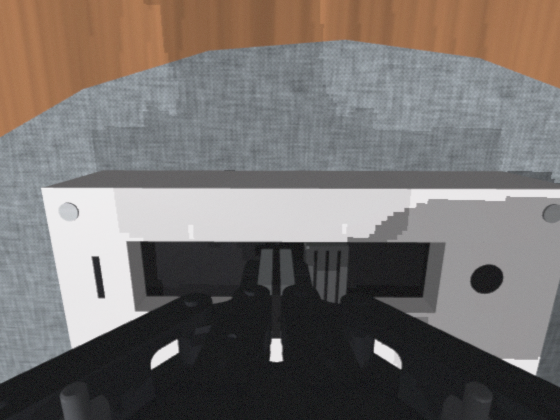

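Contact came at TCP x = -14.8 mm, against about -15.5 predicted for the stop. The picture shows the switch at columns 308–347. I check its far edge (expected +17), retreat, then push the handle.

Run:
```python
from h import *
c=dict(np.load("w2.npz"))
for u,v in((347,270),(430,241),(130,241),(487,279)): print(toB(ray(c,u,v,.05)).round(1))
x=toB(ctrl.get_tcp_pos())[0]
ctrl.move_straight(W(x-3,55,65),max_speed=.05)
ctrl.move_straight(W(x-3,55,250))
ctrl.move_to(W(0,-40,250),Q(0))
c=ctrl.camera("wrist"); save(c,"w3.png"); np.savez("w3.npz",**c)
P=pts(c); z=P[...,2]; b=toB(P)
m=(z>.18)&(z<.2)&(b[...,0]>30)&(b[...,0]<110)&(abs(b[...,1]+40)<40)
q=b[m]; print("handle top",m.sum(),np.percentile(q,[2,50,98],axis=0) if m.sum() else 0, np.median(z[m]) if m.sum() else 0)
print(ctrl.get_time())
```

```text
[17.  58.5]
[51.4 72.1]
[-76.5  71.6]
[78.5 54.5]
handle top 1269 [[ 52.32389534 -50.18970272]
 [ 57.27943763 -37.66531153]
 [ 65.37765812 -28.05003594]] 0.19359004396161136
7.6583
```

View pics/w3.png

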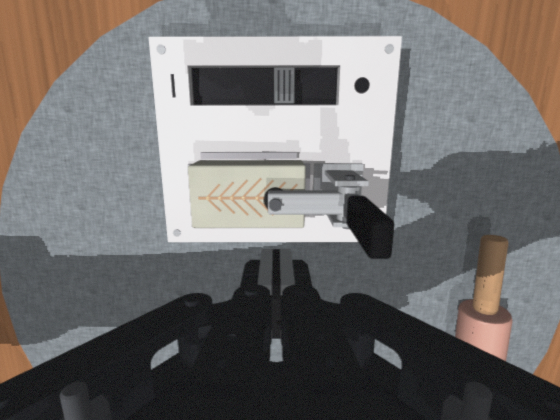

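The switch sits against its stop (far edge at 17.0 mm). The grip is upright at about (60,-39) and the clamp is closed. Now I push the handle along its arc.

Run:
```python
from h import *
H=14.5
def wp(t,r=70): return W(60+r*np.sin(t)-7*np.cos(t)-H,-39,104+r*np.cos(t)+7*np.sin(t)+25-3)
p=wp(0); q=W(25,-39,196)
ctrl.move_straight(q,Q(0))
for t in np.arange(.1,1.56,.2):
    ctrl.move_straight(wp(t),max_speed=.1); print(round(t,1),np.round(ctrl.get_contact_force(),1))
e=toB(ctrl.get_tcp_pos()); ctrl.move_straight(W(e[0],-39,300))
ctrl.gripper_open()
ctrl.move_to(W(-25,-40,220),Q(90)); print(np.round(ctrl.get_joint_positions(),2),ctrl.get_time())
c=ctrl.camera("wrist"); save(c,"w4.png"); np.savez("w4.npz",**c)
c=ctrl.camera("side"); cv2.imwrite("pics/s4.png",cv2.resize(c["image"][140:300,140:360,::-1],None,fx=3,fy=3));
```

```text
0.1 [-0.4 -0.7  0.3]
0.3 [-1.  -0.7  0. ]
0.5 [-0.5  0.7 -1. ]
0.7 [0.1 0.1 0.2]
0.9 [0.  0.1 0.2]
1.1 [-0.  -0.4 -0.2]
1.3 [-0.  -0.5 -0.2]
1.5 [1.3 0.8 0.4]
[-0.07  0.3  -0.32  1.91  0.11  0.95  1.15] 13.8917
```

View pics/w4.png

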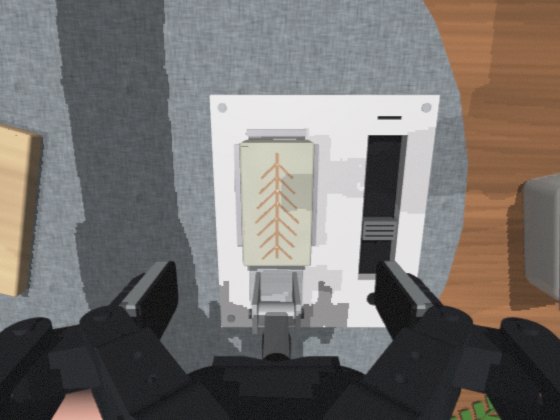

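View pics/s4.png

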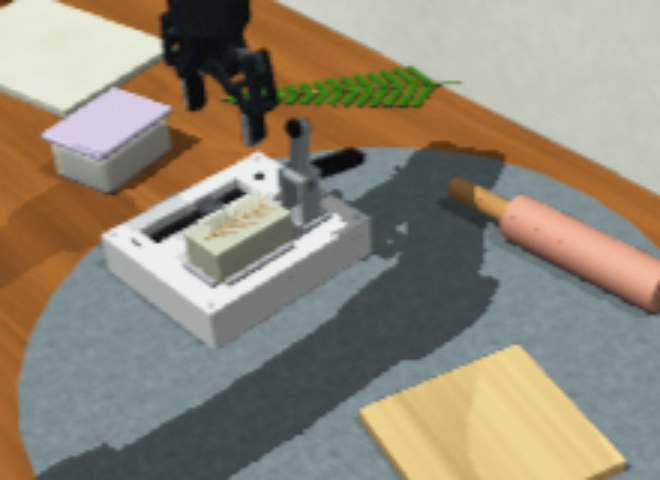

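The clamp stands open (arm up, handle level), the switch is still off, and the mould's top spans about (241,142)–(312,265) in the wrist view. I check its centre and grasp.

Run:
```python
from h import *
c=dict(np.load("w4.npz"))
q=np.array([toB(ray(c,u,v,.09)) for u,v in((240,142),(313,142),(243,265),(311,265))]); print(q.round(1)); m=q.mean(0); print(m)
assert abs(m[0]+25)<6 and abs(m[1]+40)<6
m=(m+[-25,-40])/2
ctrl.move_straight(W(*m,120)); print(ctrl.move_straight(W(*m,83),max_speed=.06,until_force=6),ctrl.get_tcp_pos()[2],ctrl.get_contact_force())
ctrl.gripper_close(50); print(ctrl.get_width(),ctrl.get_finger_force(),ctrl.get_contact_force())
if .05<ctrl.get_width()<.062:
    z0=ctrl.get_tcp_pos()[2]; print(z0)
    ctrl.move_straight(W(*m,130),max_speed=.08); ctrl.move_straight(W(*m,230))
    print(ctrl.get_width(),ctrl.get_finger_force(),ctrl.get_contact_force(),ctrl.get_time())
```

```text
[[-74.6 -66.5]
 [-74.6 -12.6]
 [ 24.  -66.8]
 [ 24.  -11.3]]
[-25.30873646 -39.28594305]
False 0.08290895708980515 [-0.26871188  0.7911472   0.15632918]
0.05575327273964109 54.90344166755676 [-1.60782523 -0.65264819  4.41925972]
0.08360835300148431
0.05497778674162392 54.14191782474518 [-0.3840055  -0.43047611 -5.6806907 ] 17.5167
```

Run:
```python
from h import *
p=np.array([.5193,-.194,.23])
print(ctrl.inverse_kinematics(p,Q(90)))
ctrl.move_straight(p,Q(90),max_speed=.12)
ctrl.move_straight([*p[:2],.075],max_speed=.1)
print(ctrl.move_straight([*p[:2],.049],max_speed=.02,until_force=4),ctrl.get_tcp_pos(),ctrl.get_contact_force(),ctrl.get_width())
if ctrl.get_tcp_pos()[2]<.057:
    ctrl.hold(.3); ctrl.gripper_open(); ctrl.hold(.2)
    ctrl.move_straight([*p[:2],.25],max_speed=.12)
    ctrl.move_to([.42,-.0,.30],Q(90))
print(ctrl.get_time())
c=ctrl.camera("side"); cv2.imwrite("pics/s5.png",cv2.resize(c["image"][140:340,140:400,::-1],None,fx=3,fy=3))
c=ctrl.camera("top"); P=pts(c); z=P[...,2]
r=np.zeros_like(z,bool); r[195:280,290:380]=1
q=P[r&(z>.045)&(z<.075)]; print(cv2.minAreaRect(np.float32(q[:,:2]*1000)),np.percentile(q[:,2],[5,50,95]))
```

```text
[ 0.43969945  0.33206177 -0.15928707  1.82825347  0.06204891  0.98607101
  1.85167552]
True [ 0.51915447 -0.19395908  0.0516004 ] [-0.42566907 -0.09536165  5.80331996] 0.05533183875172205
26.9
((518.9307250976562, -192.0589141845703), (97.6517105102539, 56.4071044921875), 1.8178743124008179) [0.04968918 0.05669471 0.063168  ]
```

View pics/s5.png

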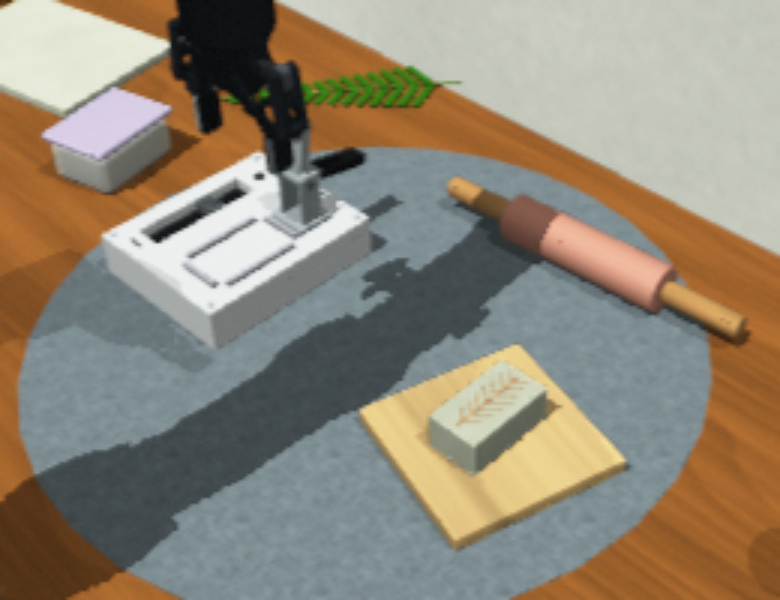

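The mould lies flat, leaf side up, at about the middle of the board (488,415). The clamp is open, the switch is off, the bystanders haven't moved, and the arm is clear.

```bash
python3 -c "
from h import *
print(ctrl.get_contact_force(),ctrl.sign_off())"
```

```text
the job is handed in; nothing more can be done
[-0.30582577 -0.24177348 -0.0983143 ] None
```

I handed the job in at about 27 s on the robot's clock. The switch is at its off stop, the clamp stands open, and the mould lies flat and leaf side up about 2 mm from the board's centre; sign-off returned no verdict.

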